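# Pack the power-cut kit and cam its lid tight

### The arm

A 6-joint arm with a two-finger parallel gripper is mounted at the origin on a cart in front of the work surface, level with it; the furniture and walls round the work are solid. World frame = base frame: x ahead of the robot, y to its left, z up, the work surface at z = 0. Lengths are in m, angles in rad, forces in N, time in s.
With the tool pointing down it reaches from about 0.35 to 0.875 m from the base axis. Payload 4.2 kg.
Tool frame: the origin (TCP) lies on the centre line of the jaws, within the pads' length; the fingertips stand 19 mm ahead of it and the grasp point (between the pads) is the TCP (tips_ahead is the distance from the TCP to the fingertips, in m); y points along the fingers, x is the direction in which the jaws open and shut, and the axes are right-handed (so a half turn about y gives the same grasp; the last joint's range is limited). The gripper opens to 87 mm and grips with 3 to 60 N. Pads are 19 mm wide; open, the fingers measure 117 mm over their backs; the gripper's body (75 mm by 190 mm) begins 51 mm behind the grasp point.
Start: joints at [-0.922, 0.385, 0.008, 0, -1.194, -0.259], TCP at [0.238, -0.578, 0.217] pointing down, gripper open.
Joint ranges: [-3.14, 3.14], [-1.21, 2.06], [-1.07, 1.41], [-3.16, 2.05], [-2.99, -0.16], [-3.1, 3.1]. Speed limits (rad/s): [2.79, 2.79, 3.14, 3.14, 3.14, 3.14].

### API

Orientations are given as a rotation vector (axis times angle).
In Python, from cell import move_to, move_linear, movej, set_gripper, sleep, inverse_kinematics, state, grab_frame, camera_params, Unreachable, finish_job, find_in, silhouettes, tips_ahead gives the robot as it stands. Calls block until the motion is done:
- move_to(position, orientation): joint-space move of the TCP to a pose.
- move_linear(position, ori=None, speed=0.15): straight line of the TCP; ori=None keeps the orientation; speed is the mean speed in m/s.
- movej(angles): joint-space move.
- set_gripper(opening): finger opening in m; the grip force is fixed at half the most; returns when the fingers have stopped.
- sleep(seconds).
- inverse_kinematics(position, orientation): joint angles nearest the present ones, or None.
- state(): the state.
- grab_frame(name): name is "side" or "top" or "wrist"; returns (picture, depth): 400x640x3 uint8, red, green, blue; 400x640 float32, m along the optical axis (not along the pixel's ray), 0 where there is no reading.
- camera_params(name): a dict with "intrinsics" (3x3 intrinsics, pixels), "T" (4x4, takes a point from camera to world coordinates). Camera axes: x right, y down, z forward; pixel columns grow to the right and rows downward; lengths in m; the calibration is good to about 2 mm. A picture is of the moment at which its call begins: read the wrist's pose just before it. camera_params takes no time and is no camera call; for the wrist camera it gives the pose at the moment of the call.
A pose or a line that the arm cannot do raises Unreachable and nothing moves.
- finish_job(): hands the job in, once; it reports no verdict.
Trained networks look in the newest picture that a camera, given by its name, has taken for a name from the list of things; names that differ only in an ending like _2 or _b are one class to them, and where a whole thing is asked for, a point or a joint stands for the part that bears it (a point fixed in the world has none). Each returns a list of dicts, best first, with "score" (0 to 1); they miss things now and then, are a little off and sometimes report something else, mostly with a low value. They report only what shows in the picture. A call takes as long as a camera call. They do not tell look-alikes from the thing itself.
- find_in(thing, camera): "extent" ([left, top, right, bottom] in pixels, round what is visible of it).
- silhouettes(thing, camera): "mask" (400x640 bool, what is visible of it) and "extent" ([left, top, right, bottom] in pixels, round what is visible of it).
The state is a dict: "time": time; "q": joint angles; "qvel": joint speeds; "tau": joint torques, N m; "tcp_pos": TCP position; "ee_rot": TCP orientation; "ft_force": force on the tool from outside, world axes, zero at the start; "moment": the same for the moment, N m; "gripper_width": finger opening in m.
Only numpy, scipy, OpenCV 4.12 (cv2) and the standard library are available. Lean on these libraries where they do the work, as an engineer would, in place of code of your own. Each camera call takes 0.05 s, during which the arm holds its last target. There are 200 camera calls.

### The job

Pack the power-cut kit: take the salt shaker out of the blue box and stand it upright, wholly on the slate coaster, and put every tea light and battery from the worktop into the box. Then set the white lid squarely on the box (swing the two red cams open first if they are in its way) and turn both cams their full quarter turn inward, so that they draw the lid down tight on its seals. Leave the glass spice jar behind the box where it stands.

Things in the scene. Friction and masses are not known exactly. Their poses are not given: they have to be found in the camera images.
- kit_box: blue open box fixed to the worktop, 120 mm (own x) by 210 mm (own y), walls 5 mm thick, 50 mm high, inner floor 5 mm up; origin mid underside, x away from the robot, y left, z up. A sprung rubber seal on each short end wall (3 N per mm) holds a loosely laid lid 4.5 mm above the walls. A cam, 108 mm high, stands 16 mm outside each short end.
- lid: loose white lid, 0.28 kg: plate 120 (own x) x 210 (own y) x 8 mm, under it a skirt 12 mm deep, 102 x 192 mm outside, 4 mm clear all round in the box. Origin mid, at the skirt's lower edge. Starts upright on the board over the sink (19 mm high). Half a turn makes no difference. Each short end has a steel ramped catch, 7 mm high. Origin when loosely seated 42.5 mm above the table, tight 39 mm.
- lid_grip (a point): point to grip on the lid's black fin handle, 44 mm above the lid's origin, at its middle; axes as the lid's. The fin is 70 mm along own y, 14 mm thick, from 20 mm (plate top) to 54 mm above the lid's origin.
- lid_end_a (a point): middle of the lid plate's lower edge at its +y end: 105 mm from the middle, 12 mm above the lid's origin. Loose about 54.5 mm above the table, drawn tight about 51 mm.
- lid_end_b (a point): the same at the lid's -y end.
- cam_left (a joint): left cam (box y = +121 mm). 0 = open: ball-ended arm and red wing point to box -x, clear of the lid; 1.57 = shut: arm inward over the lid. Shuts counter-clockwise from above, about the vertical through point left_grip. Starts at 0 to 0.6; above 0.1 it bars the lid. Stays where left. Over a seated lid its ball climbs the catch from 0.7 rad (up to 0.5 N m), on its flat from 1.3.
- cam_right (a joint): right cam (box y = -121 mm). 0 = open: ball-ended arm and red wing point to box -x, clear of the lid; 1.57 = shut: arm inward over the lid. Shuts clockwise from above, about the vertical through point right_grip. Starts at 0 to 0.6; above 0.1 it bars the lid. Stays where left. Over a seated lid its ball climbs the catch from 0.7 rad (up to 0.5 N m), on its flat from 1.3.
- left_grip (a point): middle of the red wing grip of the left cam, on the cam's turning axis, 97 mm above the table. The wing is 50 mm long (in line with the cam's arm), 12 mm thick, from 82 to 108 mm above the table. Its axes turn with the cam: own x is along the wing, arm to -x.
- right_grip (a point): middle of the red wing grip of the right cam, on the cam's turning axis, 97 mm above the table. The wing is 50 mm long (in line with the cam's arm), 12 mm thick, from 82 to 108 mm above the table. Its axes turn with the cam: own x is along the wing, arm to -x.
- salt_shaker: salt shaker, 37 to 44 mm across up to 74 mm, above that a domed top 34 mm across, 90 mm high, 0.1 kg, starting upright on the floor of the blue box, too tall for the lid to close over it; origin at the middle of its underside, z up.
- coaster: dark square slate coaster, 98 x 98 mm, 8 mm thick, lying fixed on the worktop at the left; origin at the middle of its underside.
- candle_1: tea light (candle in a white-metal cup), 38 mm across, 16 mm high, upright; origin at the middle of its underside. Some starts have fewer of them (absent ones read None from the very start).
- candle_2: tea light (candle in a white-metal cup), 38 mm across, 16 mm high, upright; origin at the middle of its underside. Some starts have fewer of them (absent ones read None from the very start).
- candle_3: tea light (candle in a white-metal cup), 38 mm across, 16 mm high, upright; origin at the middle of its underside. Some starts have fewer of them (absent ones read None from the very start).
- battery_1: green and white battery lying down, 50 mm long along its own y, 15 mm thick (it touches as a 16.8 mm round bar and rolls); origin on its skin, its middle is 7 mm along its own z from the origin (so turn with it if it has rolled). Some starts have fewer of them (absent ones read None from the very start).
- battery_2: green and white battery lying down, 50 mm long along its own y, 15 mm thick (it touches as a 16.8 mm round bar and rolls); origin on its skin, its middle is 7 mm along its own z from the origin (so turn with it if it has rolled). Some starts have fewer of them (absent ones read None from the very start).
- spice: glass spice jar with a dark cap, 41 mm across, 105 mm high, standing loose behind the blue box; a bystander; origin at the middle of its underside.
Things that resemble listed ones, but are neither listed nor needed, are in the scene too. What is shaped like the candle_3 but orange or turquoise is not meant.

How it is judged:
On the way, in this order (a step that is already met when the one before it is completed fails the run):
1. the salt shaker stands upright on the coaster and every tea light and battery is in the box (x of salt_shaker in the frame of coaster between -0.031 and 0.031 m and y of salt_shaker in the frame of coaster between -0.031 and 0.031 m and z of salt_shaker in the frame of coaster between 0.004 and 0.013 m and angle between salt_shaker's own z axis and vertical below 0.12 rad and contact force between salt_shaker and the fingers below 0.05 N and x of candle_1 in the frame of kit_box between -0.056 and 0.056 m and y of candle_1 in the frame of kit_box between -0.102 and 0.102 m and z of candle_1 in the frame of kit_box between -0.002 and 0.035 m and x of candle_2 in the frame of kit_box between -0.056 and 0.056 m and y of candle_2 in the frame of kit_box between -0.102 and 0.102 m and z of candle_2 in the frame of kit_box between -0.002 and 0.035 m and x of candle_3 in the frame of kit_box between -0.056 and 0.056 m and y of candle_3 in the frame of kit_box between -0.102 and 0.102 m and z of candle_3 in the frame of kit_box between -0.002 and 0.035 m and x of battery_1 in the frame of kit_box between -0.056 and 0.056 m and y of battery_1 in the frame of kit_box between -0.102 and 0.102 m and z of battery_1 in the frame of kit_box between -0.002 and 0.035 m and x of battery_2 in the frame of kit_box between -0.056 and 0.056 m and y of battery_2 in the frame of kit_box between -0.102 and 0.102 m and z of battery_2 in the frame of kit_box between -0.002 and 0.035 m), for 0.2 s.
2. the lid sits on the box (x of lid in the frame of kit_box between -0.009 and 0.009 m and y of lid in the frame of kit_box between -0.009 and 0.009 m and z of lid in the frame of kit_box between 0.033 and 0.0455 m and angle between the y axis of lid and the y axis of kit_box, either way round below 0.12 rad), for 0.2 s.
At the end, for the whole second after the job is handed in: Both cams at 1.35 rad or more; lid square on the box, both plate ends within 2.6 mm of the walls; every present tea light and battery inside; the shaker upright (0.12 rad) on the coaster, its middle within 31 mm of the coaster's along each side; lid and shaker at rest (all of step 1 and all of step 2 and value of joint each of cam_left, cam_right above 1.35 rad and z of each of lid_end_a, lid_end_b in the frame of kit_box below 0.0526 m and linear speed of each of lid, salt_shaker below 0.02 m/s); the robot touches nothing.
It fails at once if the spice jar is moved more than 3 cm (distance of spice from where it was at the start of the episode above 0.03 m).
Of candle_1, candle_2, candle_3, battery_1, battery_2 only 2 to 4 are there at a start; the rules pass over those that are not, and their reading is None.
At some moment in a run one of lid, candle_1, candle_2, candle_3 may be knocked a few centimetres aside while the robot is not near it.
Once in a run the grip may slacken for a moment while it holds something.
It also fails if it takes over 210 s, if anything falls off the work surface, if the arm or the gripper's body presses on something with over 40 N, if the wrist force passes 120 N, or if a joint passes its speed limit or range.

## Working session

There is one attempt and no reset: what is moved stays moved. The work goes in short steps, each a Python script; the robot and the scene stay as the last script left them, time stands still between calls to the robot, and variables do not carry over. Pictures are saved under pics/ and viewed, about 12 in all and at most 16, crops included, and the job is handed in when it is done.

```bash
ls; mkdir -p pics
python3 - <<'E'
from cell import *
import cv2,numpy as np
print(state())
for c in ['top','side']:
    im,d=grab_frame(c); cv2.imwrite(f'pics/{c}0.png',im[:,:,::-1]); p=camera_params(c); print(c,p['intrinsics'],p['T'])
    for t in ['kit_box','lid','lid_grip','left_grip','salt_shaker','coaster','candle_1','battery_1','spice']:
        print(t,[(round(r['score'],2),np.round(r['extent']).tolist()) for r in find_in(t,c)])
E
```

```text
pics
{'time': 0.0, 'q': array([-9.22418724e-01,  3.85530117e-01,  6.62856218e-03, -4.93338908e-04,
       -1.19396462e+00, -2.58590297e-01]), 'qvel': array([-2.40325089e-03,  6.63922254e-05, -1.41529762e-03,  1.37213310e-04,
        4.57832597e-04,  8.08633644e-04]), 'tau': array([ 6.79645473e-04, -3.90658486e+01,  1.87407392e+01,  4.21986088e+00,
        1.10988037e-02, -1.98812522e-04]), 'tcp_pos': array([ 0.23727704, -0.57755519,  0.21627746]), 'ee_rot': array([-0.99709038, -1.49067686,  1.48868972]), 'ft_force': array([ 0.50152887, -0.64183706,  0.17941018]), 'moment': array([ 0.01567158, -0.02547867,  0.02011255]), 'gripper_width': 0.08695472735108481}
top [[453.84137374   0.         319.83697748]
 [  0.         453.84137374 202.73453663]
 [  0.           0.           1.        ]] [[ 0.01732751 -0.98839246  0.15093078  0.34850329]
 [-0.99981308 -0.01842319 -0.00586408  0.02923382]
 [ 0.00857663 -0.15080096 -0.98852694  1.37009755]
 [ 0.          0.          0.          1.        ]]
kit_box []
lid [(0.59, [282.0, 165.0, 358.0, 215.0])]
lid_grip [(0.85, [279.0, 167.0, 356.0, 217.0
[... 658 characters left out ...]
       ]]
kit_box [(0.74, [343.0, 220.0, 400.0, 276.0]), (0.64, [390.0, 212.0, 402.0, 242.0])]
lid [(0.73, [290.0, 188.0, 344.0, 228.0])]
lid_grip [(0.69, [291.0, 192.0, 350.0, 229.0])]
left_grip [(0.42, [344.0, 220.0, 353.0, 241.0])]
salt_shaker [(0.7, [364.0, 236.0, 378.0, 263.0])]
coaster [(0.72, [215.0, 197.0, 231.0, 213.0])]
candle_1 [(0.48, [268.0, 224.0, 278.0, 234.0]), (0.45, [322.0, 271.0, 336.0, 279.0]), (0.44, [306.0, 250.0, 317.0, 261.0]), (0.4, [282.0, 244.0, 292.0, 252.0]), (0.39, [241.0, 213.0, 252.0, 226.0]), (0.29, [290.0, 188.0, 349.0, 227.0])]
battery_1 [(0.52, [322.0, 269.0, 336.0, 280.0])]
spice [(0.67, [393.0, 210.0, 401.0, 239.0]), (0.21, [289.0, 191.0, 346.0, 232.0])]
```

Run:
```python
import cv2
a=cv2.imread('pics/top0.png')[120:320,130:480]; cv2.imwrite('pics/top0c.png',cv2.resize(a,None,fx=2.28,fy=2.28,interpolation=cv2.INTER_CUBIC))
b=cv2.imread('pics/side0.png')[160:310,200:430]; cv2.imwrite('pics/side0c.png',cv2.resize(b,None,fx=3.4,fy=3.4,interpolation=cv2.INTER_CUBIC))
```

```text
(no output)
```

View pics/top0c.png

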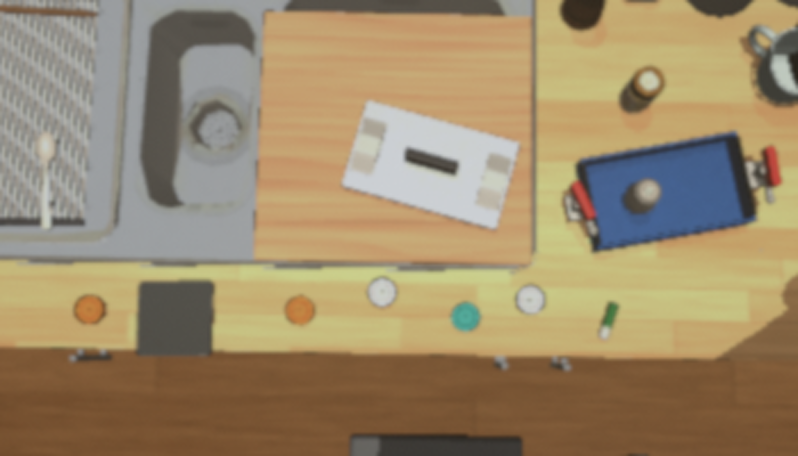

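View pics/side0c.png

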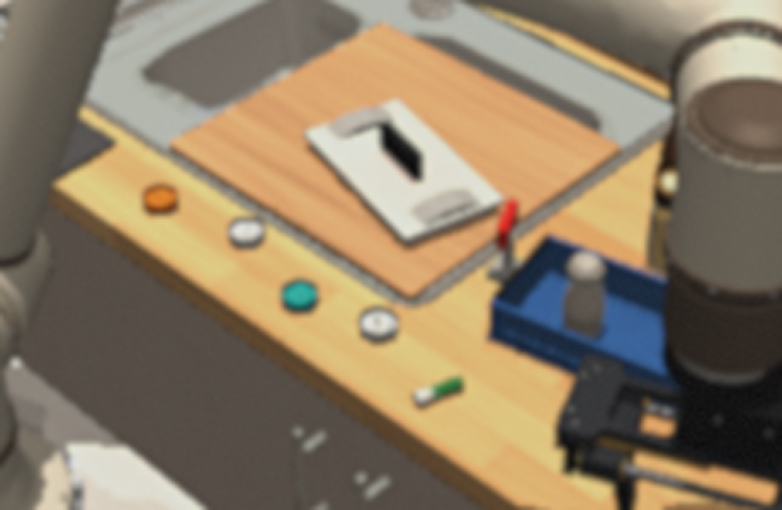

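```bash
cat > h.py <<'E'
from cell import *
import cv2,numpy as np
from scipy.spatial.transform import Rotation as R
def px(P,u,v,z):
    K,T=P['intrinsics'],P['T']; r=T[:3,:3]@np.linalg.solve(K,[u,v,1.]); o=T[:3,3]
    return o+r*(z-o[2])/r[2]
def proj(P,p):
    T=P['T'];c=T[:3,:3].T@(np.asarray(p)-T[:3,3]); q=P['intrinsics']@c; return q[:2]/q[2]
def down(yaw):
    # tool y (fingers) down, jaw axis x at angle yaw in the world xy-plane
    x=np.array([np.cos(yaw),np.sin(yaw),0]); y=np.array([0,0,-1.])
    return R.from_matrix(np.c_[x,y,np.cross(x,y)]).as_rotvec()
def rpy(): return R.from_rotvec(state()['ee_rot']).as_matrix()
E
python3 - <<'E'
from h import *
P=camera_params('top')
im=cv2.imread('pics/top0.png')
f=lambda u,v:(130+u/2.28,120+v/2.28)
for n,u,v,z in [('shaker top',647,190,.095),('spice top',650,80,.105),('c1',382,292,.016),('c2',530,299,.016),('bat',609,320,.008),('coaster',175,318,.008),
  ('lid fin',432,160,.073),('lidTL',370,100,.039),('lidTR',520,142,.039),('lidBR',495,229,.039),('lidBL',342,186,.039),
  ('boxTL',578,163,.05),('boxTR',737,133,.05),('boxBR',756,215,.05),('boxBL',594,250,.05),('camL',580,198,.108),('camR',771,166,.108),('orange',300,310,.016),('turq',466,316,.016),('edge',530,352,0)]:
    print(n,np.round(px(P,*f(u,v),z)[:3],3))
print(rpy())
P=camera_params('wrist');s=state();Rt=rpy()
print('cam in tool',Rt.T@(P['T'][:3,3]-s['tcp_pos']),'\n',Rt.T@P['T'][:3,:3],P['intrinsics'])
cv2.imwrite('pics/top_right.png',cv2.resize(im[100:400,340:640],None,fx=2,fy=2))
for p in [(0.35,0.03),(0.35,.2),(.35,.38),(.35,-.2),(.5,-.3),(.62,.25)]:
    for yw in (-np.pi/2,0,np.pi/2,np.pi): 
        q=inverse_kinematics([*p,.2],down(yw)); print(p,round(yw,2),None if q is None else np.round(q,2))
E
```

```text
shaker top [ 0.546 -0.246  0.095]
spice top [ 0.685 -0.249  0.105]
c1 [0.418 0.085 0.016]
c2 [ 0.412 -0.108  0.016]
bat [ 0.387 -0.212  0.008]
coaster [0.38  0.354 0.008]
lid fin [0.583 0.023 0.073]
lidTL [0.668 0.106 0.039]
lidTR [ 0.616 -0.092  0.039]
lidBR [ 0.5   -0.06   0.039]
lidBL [0.553 0.14  0.039]
boxTL [ 0.587 -0.166  0.05 ]
boxTR [ 0.631 -0.374  0.05 ]
boxBR [ 0.523 -0.396  0.05 ]
boxBL [ 0.474 -0.186  0.05 ]
camL [ 0.533 -0.16   0.108]
camR [ 0.577 -0.398  0.108]
orange [0.393 0.191 0.016]
turq [ 0.389 -0.025  0.016]
edge [ 0.344 -0.11   0.   ]
[[-3.79983954e-01 -1.51982079e-06 -9.24993078e-01]
 [ 9.24993078e-01 -4.21746664e-08 -3.79983954e-01]
 [ 5.38496238e-07 -1.00000000e+00  1.42184941e-06]]
cam in tool [-0.00099377 -0.16873218  0.07989889] 
 [[ 9.99999121e-01 -8.92256444e-04  9.81233158e-04]
 [-1.19737396e-03 -2.89249161e-01  9.57253096e-01]
 [-5.70294376e-04 -9.57253429e-01 -2.89249975e-01]] [[279.41040016   0.         319.69668695]
 [  0.         279.41040016 200.15429746]
 [  0.           0.           1.        ]]
(0.35, 0.03) -1.57 [ 0.56 -0.09 -0.62  0.   -1.05
[... 574 characters left out ...]
 [ 1.14  0.21 -0.28  0.   -1.07 -1.14]
(0.35, -0.2) -1.57 [-0.11  0.01 -0.52  0.   -1.04  1.68]
(0.35, -0.2) 0 [-0.11  0.01 -0.52 -0.   -1.04 -3.03]
(0.35, -0.2) 1.57 [-0.11  0.01 -0.52 -0.   -1.04 -1.46]
(0.35, -0.2) 3.14 [-0.11  0.01 -0.52  0.   -1.04  0.11]
(0.5, -0.3) -1.57 [-0.26  0.33 -0.12  0.   -1.12  1.83]
(0.5, -0.3) 0 [-0.26  0.33 -0.12 -0.   -1.12 -2.88]
(0.5, -0.3) 1.57 [-0.26  0.33 -0.12  0.   -1.12 -1.31]
(0.5, -0.3) 3.14 [-0.26  0.33 -0.12  0.   -1.12  0.26]
(0.62, 0.25) -1.57 [ 0.62  0.47  0.1   0.   -1.2   0.95]
(0.62, 0.25) 0 [ 0.62  0.47  0.1   0.   -1.2   2.52]
(0.62, 0.25) 1.57 [ 0.62  0.47  0.1  -0.   -1.2  -2.2 ]
(0.62, 0.25) 3.14 [ 0.62  0.47  0.1   0.   -1.2  -0.62]
```

View pics/top_right.png

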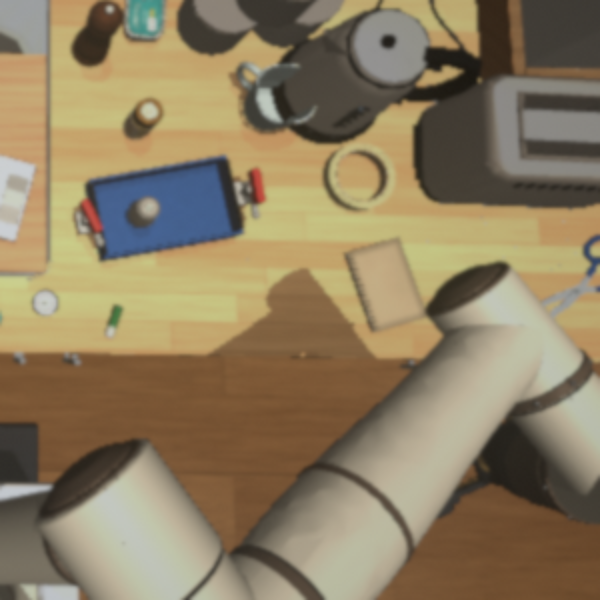

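```bash
cat >> h.py <<'E'
def look(p,yaw,name=None):
    move_to(p,down(yaw)); sleep(.15); P=camera_params('wrist'); im,d=grab_frame('wrist')
    if name: cv2.imwrite(f'pics/{name}.png',im[:,:,::-1]); np.savez(f'pics/{name}.npz',K=P['intrinsics'],T=P['T'],d=d)
    return P,im,d
E
python3 - <<'E'
from h import *
P,im,d=look([.5,-.26,.25],np.pi/2,'w1')
for t in ['kit_box','left_grip','salt_shaker','candle_1','battery_1']:
    print(t,[(round(r['score'],2),np.round(r['extent']).tolist()) for r in find_in(t,'wrist')])
P,im,d=look([.5,.0,.25],np.pi/2,'w2')
for t in ['lid','lid_grip','candle_1','battery_1']:
    print(t,[(round(r['score'],2),np.round(r['extent']).tolist()) for r in find_in(t,'wrist')])
P,im,d=look([.42,.33,.2],np.pi/2,'w3')
for t in ['coaster','candle_1','battery_1']:
    print(t,[(round(r['score'],2),np.round(r['extent']).tolist()) for r in find_in(t,'wrist')])
im,d=grab_frame('top'); cv2.imwrite('pics/top1.png',im[:,:,::-1])
a,b=[cv2.imread(f'pics/{n}.png')  for n in('w1','w2')]
cv2.imwrite('pics/top1r.png',cv2.imread('pics/top1.png')[200:300,420:])
print(state()['time'])
E
```

```text
kit_box [(0.94, [199.0, 155.0, 413.0, 269.0])]
left_grip [(0.63, [379.0, 176.0, 411.0, 232.0])]
salt_shaker [(0.61, [311.0, 192.0, 342.0, 236.0])]
candle_1 [(0.94, [417.0, 97.0, 442.0, 127.0]), (0.91, [553.0, 102.0, 585.0, 130.0]), (0.91, [476.0, 79.0, 512.0, 111.0]), (0.44, [629.0, 86.0, 640.0, 111.0])]
battery_1 [(0.97, [347.0, 71.0, 367.0, 111.0])]
lid [(0.92, [261.0, 176.0, 419.0, 269.0])]
lid_grip [(0.75, [159.0, 73.0, 174.0, 111.0]), (0.71, [3.0, 209.0, 45.0, 270.0]), (0.58, [259.0, 178.0, 419.0, 272.0])]
candle_1 [(0.97, [445.0, 82.0, 478.0, 111.0]), (0.87, [231.0, 96.0, 255.0, 128.0]), (0.81, [286.0, 80.0, 319.0, 109.0]), (0.73, [370.0, 102.0, 396.0, 128.0]), (0.37, [160.0, 73.0, 173.0, 111.0])]
battery_1 [(0.64, [159.0, 73.0, 173.0, 112.0])]
coaster [(0.98, [303.0, 112.0, 378.0, 188.0])]
candle_1 [(0.91, [198.0, 146.0, 228.0, 176.0]), (0.89, [121.0, 166.0, 152.0, 194.0]), (0.83, [23.0, 143.0, 67.0, 176.0]), (0.71, [412.0, 141.0, 446.0, 174.0]), (0.59, [3.0, 169.0, 4.0, 186.0])]
battery_1 []
6.0833
```

View pics/w1.png

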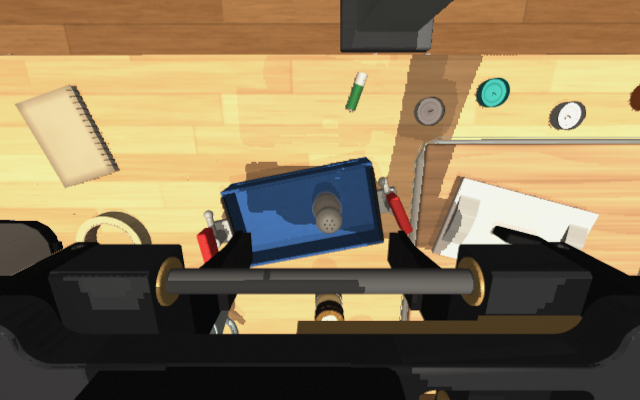

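View pics/w2.png

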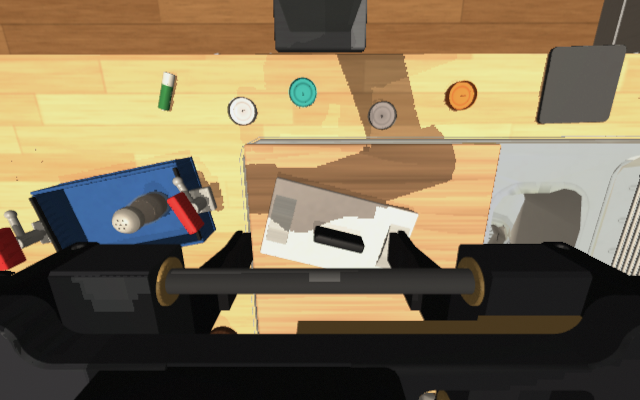

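View pics/top1.png

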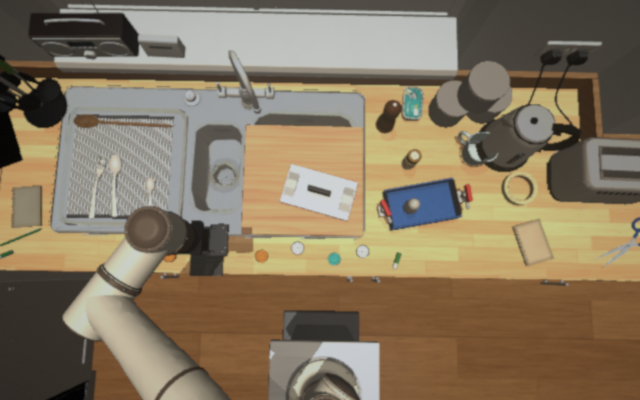

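```bash
cat >> h.py <<'E'
def cloud(d,K,T):
    v,u=np.mgrid[:400,:640]; c=np.stack([(u-K[0,2])/K[0,0]*d,(v-K[1,2])/K[1,1]*d,d],-1)
    return c@T[:3,:3].T+T[:3,3]
def pick(X,d,lo,hi,cx,cy,r):
    m=(d>0)&(X[...,2]>lo)&(X[...,2]<hi)&(np.hypot(X[...,0]-cx,X[...,1]-cy)<r); return X[m]
def rect(p):
    (c,s,a)=cv2.minAreaRect((p[:,:2]*1000).astype(np.float32)); return np.round(c,1),np.round(s,1),round(a,1),len(p),np.round(p[:,2].mean(),4)
E
python3 - <<'E'
from h import *
for n in ['w1','w2','w3']:
    f=np.load(f'pics/{n}.npz'); d=f['d']; X=cloud(d,f['K'],f['T']); print(n)
    for t,lo,hi,cx,cy,r in [('table',-.01,.006,.40,-.16,.03),('rim',.043,.056,.554,-.28,.135),('lid',.032,.045,.583,.023,.13),('fin',.06,.08,.583,.023,.05),('wingL',.09,.115,.533,-.16,.05),('wingR',.09,.115,.577,-.398,.05),
      ('shaker',.088,.1,.546,-.246,.04),('c1',.009,.022,.418,.085,.03),('c2',.009,.022,.412,-.108,.03),('bat',.006,.025,.387,-.212,.04),('coaster',.004,.013,.38,.354,.08),('spice',.08,.115,.685,-.249,.05)]:
        p=pick(X,d,lo,hi,cx,cy,r)
        if len(p)>20: print(t,*rect(p),'mean',np.round(p.mean(0)[:2]*1000,1))
E
```

```text
w1
table [ 399.5 -159.9] [58.6 58.8] 0.7 1501 0.0016 mean [ 399.5 -160. ]
rim [ 588.4 -275.7] [184.6 261.5] 11.4 2293 0.0492 mean [ 551.6 -282.1]
lid [586.4  23.1] [211.2 119.4] 75.0 6274 0.0407 mean [560.5  11.3]
fin [584.4  20.7] [66.1 13.2] 77.5 369 0.071 mean [579.6   7.5]
wingL [ 533.3 -165.7] [49.9 12.3] 26.2 481 0.1069 mean [ 530.4 -167.9]
wingR [ 574.8 -402.9] [38.  11.8] 8.2 446 0.1043 mean [ 571.4 -401.5]
shaker [ 548.3 -250.5] [29.2 28.9] 85.0 407 0.0928 mean [ 547.2 -250.8]
c1 [420.4  84.7] [40.1 36.2] 89.7 716 0.0121 mean [420.1  86.1]
c2 [ 414.2 -110.1] [36.8 38.3] 0.2 632 0.0117 mean [ 413.9 -109. ]
bat [ 388.7 -212. ] [14.4 50.3] 70.9 414 0.0156 mean [ 388.3 -212.3]
spice [ 674.4 -250.4] [18.3 39.7] 3.1 538 0.0995 mean [ 672.8 -249.8]
w2
table [ 399.8 -160.5] [58.6 59.3] 72.2 1503 0.0014 mean [ 399.4 -160.2]
rim [ 556.7 -282.4] [119.8 264. ] 11.3 2214 0.0492 mean [ 539.2 -291.4]
lid [586.5  23.5] [209.7 120.4] 75.0 8170 0.0405 mean [575.4  16.6]
fin [586.1  23.5] [69.8 14. ] 75.2 636 0.072 mean [584.1  23.1]
wingL [ 533.2 -164.7] [50.  13.1] 27.4 712 0.1042 mean [ 531.4 -162.8]
wingR [ 580.2 -398.7] [48.9 11.4] 3.1 595 0.0991 mean [ 584.5 -396.5]
shaker [ 548.7 -248. ] [29.2 26. ] 6.9 409 0.0926 mean [ 547.4 -247.1]
c1 [420.4  84.6] [37.5 37.3] 70.8 584 0.0115 mean [420.1  85.4]
c2 [ 414.2 -109.7] [37.9 36.9] 88.9 575 0.0115 mean [ 414.  -110.6]
bat [ 388.8 -211. ] [13.9 49.8] 70.8 452 0.0149 mean [ 388.4 -209.2]
coaster [395.8 350.1] [126.6 149.9] 0.4 5927 0.0096 mean [382.7 352.3]
w3
lid [512.4 -51.6] [27.2 53.9] 25.5 514 0.0393 mean [514.9 -48.6]
c1 [420.   84.9] [37.4 38.4] 22.9 687 0.0118 mean [420.4  83. ]
coaster [395.9 366.7] [127.  122.4] 1.5 6146 0.0093 mean [382.6 354.1]
```

```bash
cat >> h.py <<'E'
BC=np.array([.5567,-.2822]); BY=.197
def box(x,y,z): 
    c,s=np.cos(BY),np.sin(BY); return [BC[0]+c*x-s*y,BC[1]+s*x+c*y,z]
def carry(p,yaw,q,yaw2,open1,open2,zt=.16,speed=.3):
    """pick at p (jaw yaw), put at q (jaw yaw2), travelling at height zt"""
    set_gripper(open1); move_to([p[0],p[1],zt],down(yaw)); move_linear(p,speed=.15)
    w0=set_gripper(0); w0=state()['gripper_width']; move_linear([p[0],p[1],zt],speed=.15); w1=state()['gripper_width']
    move_to([q[0],q[1],zt],down(yaw2)); w2=state()['gripper_width']; move_linear(q,speed=.1); w3=state()['gripper_width']
    set_gripper(open2); sleep(.2); move_linear([q[0],q[1],zt],speed=.2)
    print('widths',np.round([w0,w1,w2,w3],4),'t',round(state()['time'],1),'F',np.round(state()['ft_force'],1))
E
python3 - <<'E'
from h import *
f=np.load('pics/w3.npz'); P=dict(intrinsics=f['K'],T=f['T']); c=px(P,340.5,150,.008); print('coaster',c)
carry([.548,-.2490,.066],BY+np.pi/2,[c[0],c[1],.0705],BY+np.pi/2,.075,.075,zt=.17)
P,im,d=look([c[0]+.06,c[1],.25],np.pi/2,'w4'); X=cloud(d,P['intrinsics'],P['T'])
p=pick(X,d,.085,.11,c[0],c[1],.07); print(rect(p) if len(p) else None)
p=pick(X,d,.004,.013,c[0],c[1],.065); print(rect(p))
E
```

```text
coaster [0.38309924 0.35518239 0.008     ]
widths [0.0328 0.0327 0.0326 0.0326] t 16.4 F [-1.   0.7 -1.2]
(array([384.9, 354.6]), array([32.7, 32.4]), 1.0, 698, np.float64(0.0944))
(array([381.9, 348.3]), array([ 98.2, 109.7]), 2.0, 3956, np.float64(0.0095))
```

View pics/w4.png

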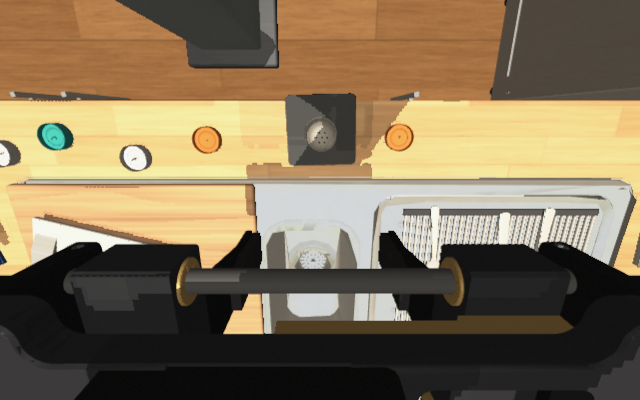

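```bash
cat >> h.py <<'E'
def see(cx,cy,name,lo=.009,hi=.022,r=.055):
    P,im,d=look([cx+.08,cy,.2],np.pi/2,name); X=cloud(d,P['intrinsics'],P['T'])
    p=pick(X,d,lo,hi,cx,cy,r); print(rect(p),'med',np.median(p[:,:2],0)); return rect(p)
E
python3 - <<'E'
from h import *
r=see(.4203,.0847,'c1'); c=r[0]/1000
if abs(r[1]-38).max()<4:
    carry([c[0],c[1],.022],np.pi/2,box(-8,60,0)[:0] or box(-.008,.06,.045),BY+np.pi,.06,.05)
r=see(.4142,-.1099,'c2'); c=r[0]/1000
if abs(r[1]-38).max()<4:
    carry([c[0],c[1],.022],np.pi/2,box(-.008,-.06,.045),BY+np.pi,.06,.05)
r=see(.3887,-.2115,'b',lo=.006); c=r[0]/1000; s=r[1]; a=np.radians(r[2]+(90 if s[0]>s[1] else 0)); print(c,s,a)
E
```

```text
(array([443.9,  77.7]), array([73.4, 70.6]), 26.5, 1359, np.float64(0.0153)) med [0.436536   0.08441343]
(array([ 431.5, -104.6]), array([73.7, 37.4]), 16.5, 889, np.float64(0.0129)) med [ 0.41770029 -0.10654444]
(array([ 388.7, -212. ]), array([14.4, 49.8]), 71.0, 498, np.float64(0.0155)) med [ 0.38752816 -0.21217498]
[ 0.3887 -0.212 ] [14.4 49.8] 1.239183768915974
```

Run:
```python
from h import *
carry([.3887,-.212,.021],1.239,box(-.008,0,.045),BY,.045,.035)
for n,x,y,by in [('c2b',.4142,-.1099,-.06),('c1b',.4203,.0847,.06)]:
    r=see(x,y,n,r=.028); c=r[0]/1000
    if abs(r[1]-38).max()<4: carry([c[0],c[1],.022],np.pi/2,box(-.008,by,.045),BY+np.pi,.06,.05)
look(box(-.05,0,.28),BY+np.pi/2,'w5')
```

```text
widths [0.0006 0.0003 0.0001 0.0004] t 28.5 F [-0.4 -0.1  0.2]
(array([ 413.9, -109.5]), array([36.6, 37.2]), 88.0, 711, np.float64(0.0113)) med [ 0.41349649 -0.10942219]
widths [0.0006 0.0007 0.0006 0.0007] t 39.4 F [ 1.3  0.6 -0.9]
(array([420.2,  84.7]), array([37. , 37.4]), 0.5, 726, np.float64(0.0113)) med [0.41985164 0.0853432 ]
widths [0.0005 0.0006 0.0004 0.0004] t 51.5 F [-0.2  0.3 -1.1]
```

View pics/w5.png

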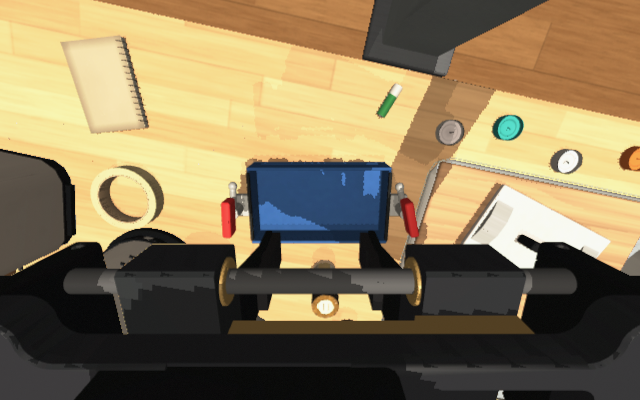

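Run:
```python
from h import *
set_gripper(.06)
f0=state()['ft_force'][2]
move_linear([.45,-.2,.022],speed=.15)
z=.022
while z>-.012:
    z-=.0015; move_linear([.45,-.2,z],speed=.03); s=state()
    if abs(s['ft_force'][2]-f0)>4: break
print(z,s['tcp_pos'],s['ft_force'],f0)
im,d=grab_frame('side'); cv2.imwrite('pics/side1.png',cv2.resize(im[150:330,250:490,::-1],None,fx=3,fy=3))
move_linear([.45,-.2,.1],speed=.2)
```

```text
-0.006500000000000004 [ 0.45035553 -0.20004375 -0.00483569] [-3.65254851  2.22231987 15.24333131] 0.050251679814574235
```

View pics/side1.png

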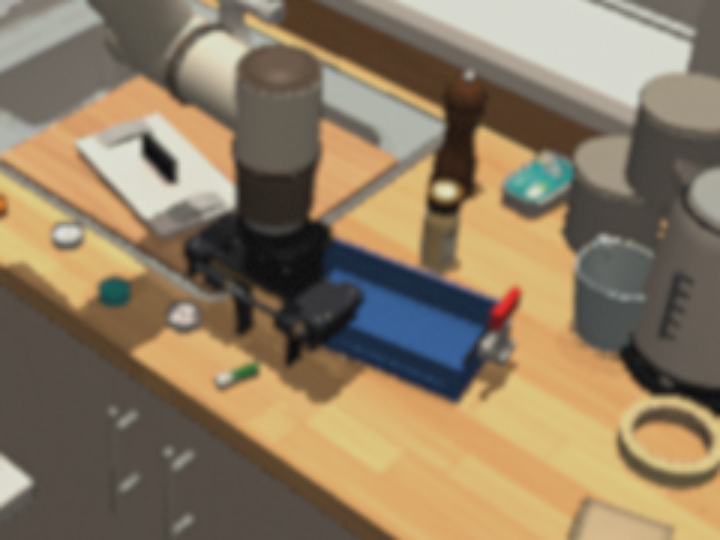

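Run:
```python
from h import *
set_gripper(.04)
move_to([.40,-.30,.06],down(0)); f0=state()['ft_force'][2]
z=.015; move_linear([.40,-.30,z],speed=.15)
while z>-.025:
    z-=.0015; move_linear([.40,-.30,z],speed=.03); s=state()
    if abs(s['ft_force'][2]-f0)>4: break
print(z,s['tcp_pos'],s['ft_force'],f0)
move_linear([.40,-.30,.1],speed=.2); print(state()['time'])
```

```text
-0.005999999999999998 [ 0.40008182 -0.30004021 -0.00480204] [-1.4483879   2.01907118 10.25424861] 1.0281501147806653
72.5667
```

```bash
cat >> h.py <<'E'
DZ=-.0235   # probed: finger tips meet the table at reported tcp z = -0.0045
def carry2(p,yaw,q,yaw2,open1,open2,zt=.15):
    Z=lambda a,z=None:[a[0],a[1],(a[2] if z is None else z)+DZ]
    set_gripper(open1); move_to(Z(p,zt),down(yaw)); move_linear(Z(p),speed=.25)
    set_gripper(0); w0=state()['gripper_width']
    if w0<.008: print('MISSED',w0); move_linear(Z(p,zt),speed=.3); return False
    move_linear(Z(p,zt),speed=.25); w1=state()['gripper_width']
    move_to(Z(q,zt),down(yaw2)); w2=state()['gripper_width']; move_linear(Z(q),speed=.2); w3=state()['gripper_width']
    set_gripper(open2); move_linear(Z(q,zt),speed=.3)
    print('widths',np.round([w0,w1,w2,w3],4),'t',round(state()['time'],1)); return w3>.008
E
python3 - <<'E'
from h import *
ok=carry2([.3887,-.212,.0215],1.239,box(-.008,0,.045),BY,.045,.03)
if ok: ok=carry2([.4139,-.1095,.022],np.pi/2,box(-.008,-.06,.045),BY+np.pi,.06,.05)
if ok: ok=carry2([.4202,.0847,.022],np.pi/2,box(-.008,.06,.045),BY+np.pi,.06,.05)
P,im,d=look(box(-.05,0,.22),BY+np.pi/2,'w6'); X=cloud(d,P['intrinsics'],P['T'])
for n,y in(('wL',.121),('wR',-.121)):
    b=box(0,y,0); p=pick(X,d,.09,.115,b[0],b[1],.04); print(n,np.round(b,4),rect(p))
P,im,d=look([.5,.0,.25],np.pi/2,'w7'); X=cloud(d,P['intrinsics'],P['T'])
print('lid',rect(pick(X,d,.032,.045,.586,.023,.14)),'fin',rect(pick(X,d,.06,.08,.586,.023,.07)),state()['time'])
E
```

```text
widths [0.0159 0.0158 0.0161 0.0158] t 78.6
widths [0.0359 0.0359 0.0361 0.0359] t 85.9
widths [0.0366 0.036  0.0362 0.0364] t 94.5
wL [ 0.533  -0.1635  0.    ] (array([ 526.4, -169.2]), array([34.5, 12.4]), 26.4, 440, np.float64(0.105))
wR [ 0.5804 -0.4009  0.    ] (array([ 574.2, -403.1]), array([36.8, 12. ]), 8.1, 466, np.float64(0.1043))
lid (array([554.8,  63.3]), array([198.5, 120.3]), 75.0, 8005, np.float64(0.0406)) fin (array([554.3,  63.5]), array([59.1, 13.9]), 74.9, 510, np.float64(0.0724)) 97.2833
```

View pics/w6.png

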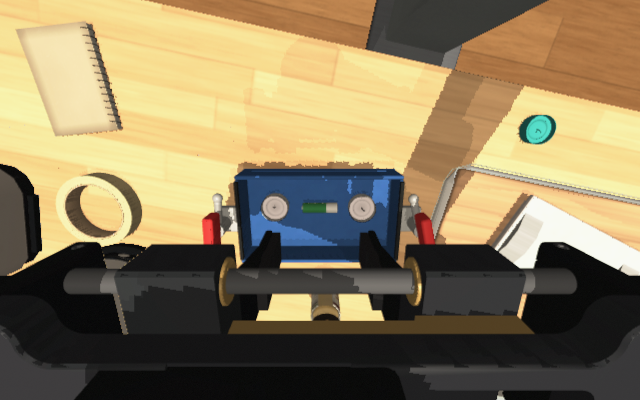

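```bash
cat >> h.py <<'E'
BC=np.array([.557,-.2836])
GL=np.array([.5333,-.1655]); GR=np.array([.5806,-.4019])
def turn(g,a0,a1,z=.099,n=6,sp=.05):
    """grip wing at g, turn jaw yaw a0->a1 in steps, release and rise"""
    set_gripper(.04); move_to([*g,.16+DZ],down(a0)); move_linear([*g,z+DZ],speed=.2)
    set_gripper(0); M=0;F=0
    for a in np.linspace(a0,a1,n+1)[1:]:
        move_to([*g,z+DZ],down(a)); s=state(); M=max(M,abs(s['moment'][2])); F=max(F,np.linalg.norm(s['ft_force']))
    print('w',s['gripper_width'],'M',round(M,2),'F',round(F,1))
    set_gripper(.04); move_linear([*g,.16+DZ],speed=.25)
E
python3 - <<'E'
from h import *
f=np.load('pics/w6.npz'); d=f['d']; X=cloud(d,f['K'],f['T']); p=pick(X,d,.044,.056,*BC,.125)
c,s=np.cos(BY),np.sin(BY); q=(p[:,:2]-BC)@np.array([[c,-s],[s,c]]); q=q[(abs(q[:,1])<.107)]
print('rim box frame pct',np.percentile(q*1000,[.5,2,98,99.5],axis=0))
turn(GL,BY+np.pi/2+.27,BY+np.pi/2+.01,n=3)
P,im,d=look(box(-.05,0.05,.22),BY+np.pi/2,'w8'); X=cloud(d,P['intrinsics'],P['T'])
print(rect(pick(X,d,.09,.115,*GL,.04)))
P,im,d=look([.49,.06,.25],np.pi/2,'w9'); X=cloud(d,P['intrinsics'],P['T'])
print('lid',rect(pick(X,d,.032,.045,.556,.063,.13)),'fin',rect(pick(X,d,.06,.08,.556,.063,.06)),state()['time'])
E
```

```text
rim box frame pct [[ -59.7644526  -104.98501766]
 [ -59.65654041 -104.09838455]
 [ 117.2230317   102.34963487]
 [ 121.06858336  103.77069261]]
w 0.011654733951864381 M 0.11 F 9.1
(array([ 532.8, -165.8]), array([48.9, 12.4]), 11.8, 577, np.float64(0.106))
lid (array([556. ,  68.8]), array([209.8, 120.1]), 75.0, 8115, np.float64(0.0406)) fin (array([555.5,  68.4]), array([68.7, 14.4]), 74.1, 642, np.float64(0.0721)) 103.7417
```

View pics/w9.png

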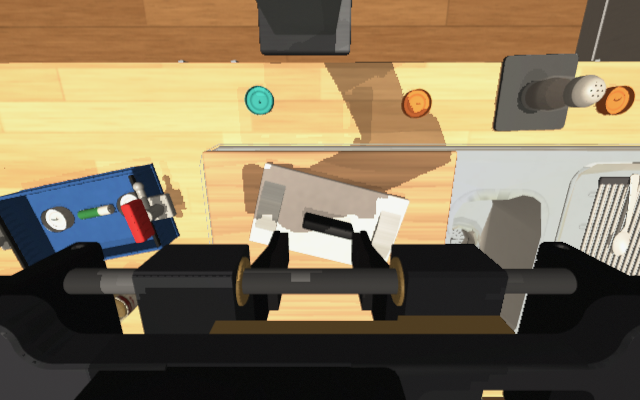

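Run:
```python
from h import *
g=[.5557,.0686]; a=np.radians(165)
set_gripper(.05); move_to([*g,.13+DZ],down(a)); move_linear([*g,.063+DZ],speed=.15)
set_gripper(0); print(state()['gripper_width']); move_linear([*g,.18+DZ],speed=.15); print(state()['gripper_width'])
move_to([*BC,.18+DZ],down(BY+np.pi)); sleep(.2); s=state(); print(s['gripper_width'],s['ft_force'],s['time'])
P=camera_params('wrist'); im,d=grab_frame('wrist'); cv2.imwrite('pics/w10.png',im[:,:,::-1]); X=cloud(d,P['intrinsics'],P['T'])
p=pick(X,d,.135,.163,*BC,.14); print(rect(p)); 
im,d=grab_frame('top'); P=camera_params('top'); X=cloud(d,P['intrinsics'],P['T']); p=pick(X,d,.13,.17,*BC,.14); print(rect(p))
```

```text
0.013739552827726426
0.013778447337499304
0.013756426265031568 [ 0.1204139  -0.22306759 -2.7785895 ] 109.2583
(array([ 561.9, -303.3]), array([120.5, 165.4]), 11.3, 29309, np.float64(0.1577))
(array([ 555.8, -296.3]), array([112.2, 179.6]), 11.2, 1062, np.float64(0.1569))
```

View pics/w10.png

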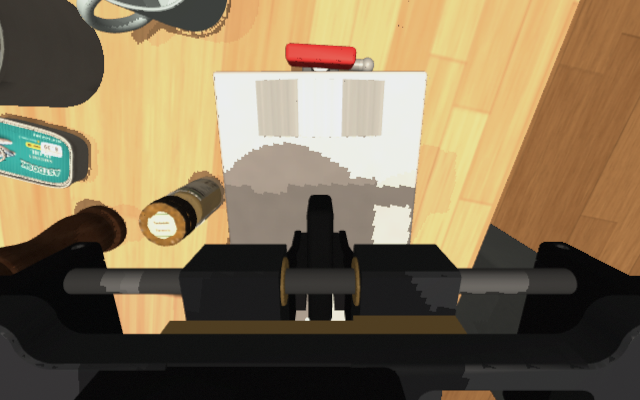

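Run:
```python
from h import *
P=camera_params('wrist'); im,d=grab_frame('wrist'); X=cloud(d,P['intrinsics'],P['T']); p=pick(X,d,.135,.163,*BC,.14)
c,s=np.cos(BY),np.sin(BY); q=(p[:,:2]-BC)@np.array([[c,-s],[s,c]])
print(np.percentile(q*1000,[.2,1,50,99,99.8],axis=0)); A=np.c_[q,np.ones(len(q))]; print('plane',np.linalg.lstsq(A,p[:,2],rcond=None)[0])
g=pick(X,d,.09,.115,*GR,.04); print(rect(g))
```

```text
[[ -58.6916983  -102.98114515]
 [ -57.69864925 -102.41223605]
 [   0.89294881  -54.74773758]
 [  58.93496815   45.41789271]
 [  59.93342999   59.94330669]]
plane [-0.00076684 -0.01033304  0.15718449]
(array([ 580.9, -402.2]), array([49.7, 12.5]), 8.2, 1547, np.float64(0.1073))
```

Run:
```python
from h import *
t=box(-.0005,-.0015,0)[:2]
move_linear([*t,.115+DZ],speed=.15); z=.115; f0=state()['ft_force'][2]
for z in (.105,.098,.093,.090,.0885):
    move_linear([*t,z+DZ],speed=.06); s=state(); df=s['ft_force'][2]-f0; print(z,round(df,1),np.round(s['ft_force'],1))
    if df>12: break
set_gripper(.045); move_linear([*t,.17+DZ],speed=.2); 
P,im,d=look([*box(-.05,0,.22)],BY+np.pi/2,'w11'); X=cloud(d,P['intrinsics'],P['T']); p=pick(X,d,.05,.07,*BC,.135)
c,s=np.cos(BY),np.sin(BY); q=(p[:,:2]-BC)@np.array([[c,-s],[s,c]]); print(rect(p),np.percentile(q*1000,[.2,1,50,99,99.8],axis=0)); A=np.c_[q,np.ones(len(q))]; print('plane',np.linalg.lstsq(A,p[:,2],rcond=None)[0],state()['time'])
```

```text
0.105 -1.2 [-0.  -0.3 -3.2]
0.098 -0.8 [-0.  -0.1 -2.7]
0.093 -1.1 [ 0.5 -0.7 -3. ]
0.09 -1.4 [-0.4  0.6 -3.3]
0.0885 -1.2 [-0.2  0.2 -3.1]
(array([ 591.8, -277. ]), array([192.1, 243.3]), 11.4, 11490, np.float64(0.0641)) [[ -60.41932681 -115.64583917]
 [ -60.14197063 -104.61402567]
 [ -21.03017517   -0.16242802]
 [ 116.7558964   102.44225091]
 [ 124.39595049  114.99106847]]
plane [0.00081589 0.00019695 0.06406864] 114.2833
```

View pics/w11.png

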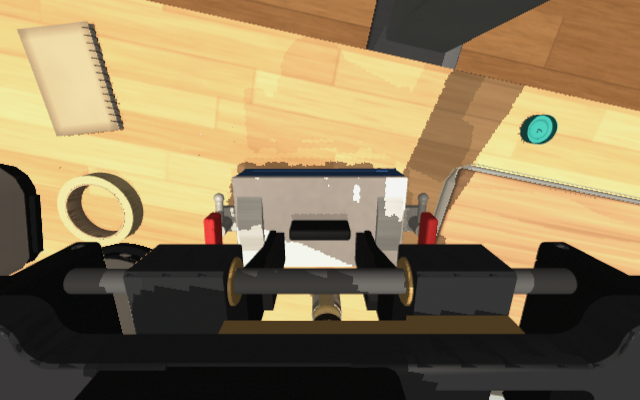

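Run:
```python
from h import *
turn(GL,BY+np.pi/2+.01,BY+np.pi/2+1.62,n=8)
turn(GR,BY+np.pi/2-.055,BY+np.pi/2-1.62,n=8)
P,im,d=look([*box(-.05,0,.22)],BY+np.pi/2,'w12'); X=cloud(d,P['intrinsics'],P['T']); p=pick(X,d,.05,.068,*BC,.1)
c,s=np.cos(BY),np.sin(BY); q=(p[:,:2]-BC)@np.array([[c,-s],[s,c]]); A=np.c_[q,np.ones(len(q))]; print('plane',np.linalg.lstsq(A,p[:,2],rcond=None)[0])
for g in (GL,GR): print(rect(pick(X,d,.1,.115,*g,.045)))
print(state()['time'])
```

```text
w 0.011891771490076588 M 0.53 F 10.5
w 0.012105374353633626 M 0.64 F 7.3
plane [0.02620911 0.00095179 0.06144479]
(array([ 532.6, -165.9]), array([10.9, 50.1]), 10.8, 522, np.float64(0.1078))
(array([ 579.4, -402.5]), array([11.3, 49.8]), 8.2, 506, np.float64(0.1075))
127.725
```

View pics/w12.png

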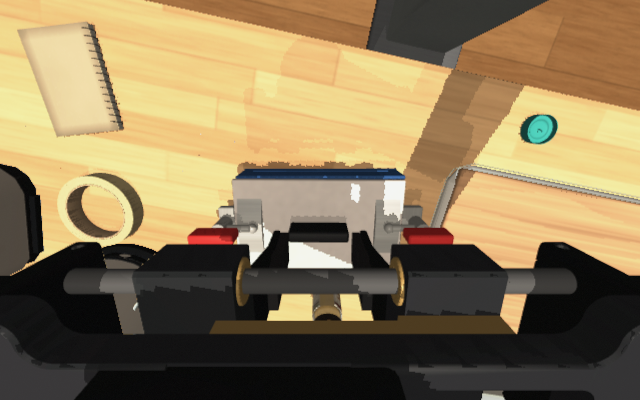

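Run:
```python
from h import *
c,s=np.cos(BY),np.sin(BY)
for n in ('w11','w12'):
    f=np.load(f'pics/{n}.npz'); d=f['d']; X=cloud(d,f['K'],f['T']); p=pick(X,d,.05,.075,*BC,.125); q=(p[:,:2]-BC)@np.array([[c,-s],[s,c]])
    for lo,hi in((-.105,-.09),(-.06,0),(0,.06),(.09,.105)):
        for a,b in ((-.055,-.04),(-.04,-.02)):
            m=(q[:,1]>lo)&(q[:,1]<hi)&(q[:,0]>a)&(q[:,0]<b); print(n,lo,a,m.sum(),np.round(np.median(p[m,2])*1000,1))
P,im,dd=look([.44,.30,.25],np.pi/2,'w13'); X=cloud(dd,P['intrinsics'],P['T'])
print('shaker',rect(pick(X,dd,.085,.11,.383,.355,.06)),'spice?')
p=pick(X,dd,.004,.013,.383,.355,.065);print(rect(p))
im,d=grab_frame('top'); P=camera_params('top'); X=cloud(d,P['intrinsics'],P['T']); print('spice',rect(pick(X,d,.085,.12,.68,-.25,.05)),state()['time'])
cv2.imwrite('pics/top2.png',cv2.resize(im[130:290,150:490,::-1],None,fx=2.3,fy=2.3))
```

```text
w11 -0.105 -0.055 149 63.8
w11 -0.105 -0.04 197 64.8
w11 -0.06 -0.055 609 63.9
w11 -0.06 -0.04 791 63.8
w11 0 -0.055 597 64.0
w11 0 -0.04 784 63.9
w11 0.09 -0.055 131 64.0
w11 0.09 -0.04 178 64.8
w12 -0.105 -0.055 149 60.8
w12 -0.105 -0.04 188 61.4
w12 -0.06 -0.055 601 60.8
w12 -0.06 -0.04 752 60.8
w12 0 -0.055 603 60.8
w12 0 -0.04 746 60.8
w12 0.09 -0.055 119 60.9
w12 0.09 -0.04 150 61.2
shaker (array([385.3, 354.4]), array([33.7, 33.1]), 89.5, 693, np.float64(0.0944)) spice?
(array([381.6, 358.3]), array([ 97.9, 106.4]), 1.3, 3763, np.float64(0.0095))
spice (array([ 684.6, -244.6]), array([38.3, 38.5]), 86.4, 175, np.float64(0.1039)) 130.1167
```

View pics/top2.png

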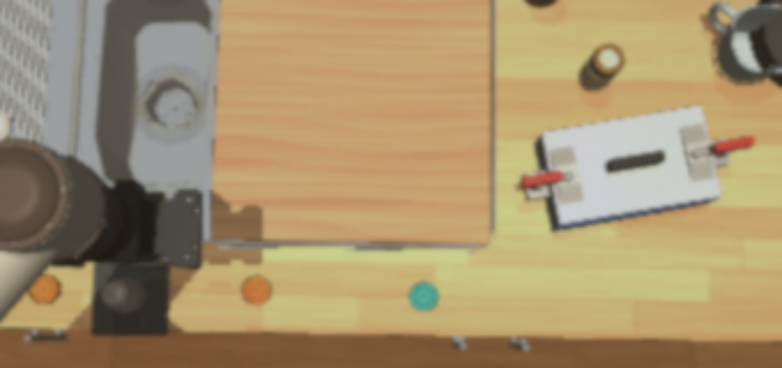

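```bash
python3 -c "
from cell import *
print(state()['ft_force'],finish_job())"
```

```text
the job is handed in; nothing more can be done
[ 0.4422072   0.09934402 -0.53558488] None
```

I packed the kit and handed it in at about 130 s; `finish_job()` gave no verdict, so the result rests on my own checks below.

**What I did:** I moved the salt shaker to the coaster, then put the battery and both white tea lights in the box. I swung the left cam open; the right was already open enough, at about 0.05 rad. I set the lid on the box and turned both cams shut.

**Last checks:**
- **Cams:** the wings read about 1.56 rad (left) and 1.62 rad (right), both above the 1.35 needed.
- **Lid:** it dropped about 3 mm evenly at both ends. That puts the plate ends at about 51.4 mm, under the 52.6 mm limit.
- **Shaker:** it stands upright, within about 4 mm of the coaster's middle.
- **Spice jar:** it reads within a few millimetres of its first estimate in the same camera.
- **Contents:** I saw the battery and two tea lights in the box just before the lid went on, and no others on the worktop.

**What went wrong or disagreed:**
- **Tool height:** the first round of picks closed above the tea lights and battery. Probing the table showed the fingertips about 23 mm higher than the stated tool frame implies. I corrected for that and all the later grasps held. The shaker had been gripped by its dome for the same reason, without harm.
- **Probe contact:** the first probe met about 15 N. The gripper's body may have touched the corner of the box rather than the table.
- **Knocked lid:** the lid was knocked about 5 cm aside during the run, so I measured it again before picking it up.

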